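# Present an offset cast lever level above its bench cradle

## Robot

A 6-joint arm with a two-finger parallel gripper is mounted at the origin on a cart in front of the work surface, level with it; the furniture and walls round the work are solid. World frame = base frame: x ahead of the robot, y to its left, z up, the work surface at z = 0. Lengths are in mm, angles in degrees, forces in N, time in s.
With the tool pointing down it reaches from about 350 to 850 mm from the base axis. Payload 8.1 kg.
Tool frame: the origin (TCP) lies at the centre of the arm's flange, where the gripper is bolted on; the fingertips stand 173 mm ahead of it and the grasp point (between the pads) lies 155 mm ahead of it; z points along the fingers, y is the line along which they close (so a half turn about z gives the same grasp; the last joint's range is limited). The gripper opens to 85 mm and grips with 20 to 120 N. Pads are 22 mm wide; open, the fingers measure 114 mm over their backs; the gripper's body (76 mm by 85 mm) begins 54 mm behind the grasp point. The pads swing forward as they close: fully open they stand 13 mm farther back than shut.
Start: joints at [-69.064, 7.471, 85.268, -0, 87.261, -4.893], TCP at [261.432, -540.056, 404.692] pointing down, gripper open.
Joint ranges: [-169.43, 169.43], [-51.17, 129.36], [1.28, 143.12], [-76.62, 256.62], [0, 156.53], [-152.29, 152.29]. Speed limits (degrees/s): [136.94, 136.94, 159.86, 180, 180, 180].

## Interface

Orientations are given as [roll, pitch, yaw] about the fixed x, y, z axes, in that order (R = Rz(yaw) Ry(pitch) Rx(roll)).
In Python, from bench import * gives the robot as it stands.
- The arm moves only by the shell command python3 -m jog 'ROWS' [FORCE]. ROWS is text: rows parted by semicolons, each of 7 numbers parted by spaces: the shift along the tool's x, y, z scaled (see below), then the turn, a rotation vector about the tool's x, y, z scaled (see below), then the closure, from -1 (fully open) to 1 (shut). In form: tx ty tz wx wy wz hand; .... A call has 1 to 5 rows; each row shifts and turns the commanded pose from where the row before left it, along the tool's axes as they then stand; what a row does not reach is not made up. The controller multiplies each number of a shift by 0.1 m and each number of a turn by 60 degrees. A row lasts 1/8 s, in which the tool goes at most 62.5 mm and 10.7 degrees, less where a joint would pass 70% of its speed; a pose out of reach is approached as far as the arm can. A call with a number of a shift or a turn outside -1 to 1 is refused whole. A call with a gripper value outside its range is refused whole. The fingers move at their own pace and stop on an object; FORCE is the grip in N (left out, the last holds). Time passes only in rows, so rows that do not move let the fingers close. It gives the time, the measured TCP pose, the force, the opening and the grip force at its end, in the units of the state.
- sense(): the state, without advancing time (a new reading comes with each control period).
- snapshot(name): name is "side" or "top" or "wrist"; returns a dict with "img" (400x640x3 uint8, red, green, blue), "fx", "fy", "cx", "cy" (pixels), "extrinsics" (4x4, takes a point from camera to world coordinates). Camera axes: x right, y down, z forward; pixel columns grow to the right and rows downward; lengths in mm; the calibration is good to about 2 mm. A picture is of the moment at which its call begins. There is no depth.
- hand_in(): hands the job in; it is judged then, once.
The state is a dict: "time": time; "joint_pos": joint angles; "qd": joint speeds; "joint_efforts": joint torques, N m; "tool_pos": TCP position; "tcp_rot": TCP orientation; "ft_force": force on the tool from outside, world axes, zero at the start; "wrist_torque": the same for the moment, N m; "finger_gap": finger opening in mm; "grip_force": force on a finger pad.
Only numpy, scipy, OpenCV 4.12 (cv2) and the standard library are available. Lean on these libraries where they do the work, as an engineer would, in place of code of your own. Each camera call takes 0.05 s, during which the arm holds its last target. There are 200 camera calls.

## Task

First swing the cradle's clamp strap well clear of the saddle, about a quarter turn. Then pick up the cast lever by its balance point and finish holding it level and still, without putting it down or letting go, with its underside about 40 mm above the top of the spigot, lined up to go straight down onto the cradle: the boss over the spigot and the small eye end over the saddle. Leave the other things on the bench where they are.

Things in the scene. Friction and masses are not known exactly. Their poses are not given: they have to be found in the camera images.
- lever: Loose grey cast lever, 0.4 to 0.7 kg, lying flat: round boss (46 mm wide, 42 high, 27 mm upright bore), straight bar (16 mm wide, 14 to 36 mm above the underside; 28 mm wide up to 37 mm from the boss centre), small eye (28 mm wide, 36 high). Origin: on the underside below the balance point, 64 mm from the boss centre, 156 mm from the eye centre. x runs along the bar from boss to eye, z up.
- balance_point (a point): The lever's balance point along its length, in the middle of the bar: 25 mm above the lever's underside. Same axes as the lever.
- boss_foot (a point): Centre of the underside of the lever's boss.
- eye_foot (a point): Centre of the underside of the lever's eye.
- cradle: Fixture fixed to the bench: grey metal base plate 315 x 96 x 12 mm with a steel spigot at one end and a saddle at the other. Origin: under the spigot at bench level; x points along the plate from the spigot to the saddle, z up.
- spigot_top (a point): Centre of the top of the spigot, an upright pin 20 mm in diameter, 47 mm above the bench, on a 50 mm round shoulder 22 mm above the bench. The lever's bore goes over it. Same axes as the cradle.
- saddle_mid (a point): Middle of the saddle, 220 mm from the spigot, at 47 mm above the bench: a channel 42 mm wide between two upright cheeks whose tops are 52 mm above the bench; its floor is 22 mm above the bench. The lever's eye goes in it. Same axes as the cradle.
- strap (a joint): Angle of the flat steel clamp strap about its upright post at x = 220, y = -40 mm of the cradle's frame. 0: it lies across the saddle, from the post along the cradle's +y. It grows clockwise seen from above (free end towards the cradle's +x) to a stop at 1.7 rad; it swings level, 59 to 67 mm above the bench, and stays where left (about 1 N at the knob).
- strap_knob (a point): Middle of the graspable part of the strap's black knob: upright, 18 mm in diameter, on the strap's free end, 92 mm from the pivot, reaching from 67 to 107 mm above the bench; this point is at 92 mm.
- tape_roll: Bystander: roll of tape lying flat, 66 mm in diameter, 19 mm high. Origin: centre of its underside.
- spanner: Bystander: flat steel spanner, 24 x 144 x 5 mm. Origin: centre of its underside, long along its y.
- marker: Bystander: marker pen, 12 x 135 x 13 mm, lying. Origin: centre of its underside, long along its y.
- vial: Bystander: small upright screw-cap vial, 15 mm in diameter, 46 mm high. Origin: centre of its underside.

How it is judged (in metres and radians):
On the way, in this order (a step that is already met when the one before it is completed fails the run):
1. the strap is swung clear of the saddle (over 1.25 rad) (value of joint strap above 1.25 rad), for 0.2 s.
2. the lever is lifted clear of the bench, level, gripped at its balance point (height (world z) of each of boss_foot, eye_foot above 0.03 m and angle between lever's own z axis and vertical below 0.09 rad and x of the grasp point in the frame of balance_point between -0.022 and 0.022 m and contact force between the fingers and lever above 1 N), for 0.2 s.
At the end, for the whole second after the job is handed in: Strap open over 1.25 rad; lever in the fingers within 22 mm of its balance point, level within 5 degrees, still, not touching the cradle; boss centre within 15 mm of the spigot's axis, eye within 20 mm of the saddle's middle, both undersides 20 to 70 mm above the spigot's top (value of joint strap above 1.25 rad and angle between lever's own z axis and vertical below 0.09 rad and x of the grasp point in the frame of balance_point between -0.022 and 0.022 m and contact force between the fingers and lever above 1 N and horizontal distance between boss_foot and spigot_top below 0.015 m and horizontal distance between eye_foot and saddle_mid below 0.02 m and z of boss_foot in the frame of spigot_top between 0.02 and 0.07 m and z of eye_foot in the frame of saddle_mid between 0.02 and 0.07 m and contact force between lever and cradle below 0.2 N and linear speed of lever below 0.02 m/s and angular speed of lever below 0.15 rad/s); the arm keeps its last pose, push and grip.
It fails at once if the tape roll is pushed more than 30 mm from its place (distance of tape_roll from where it was at the start of the episode above 0.03 m).
It fails at once if the spanner is pushed more than 30 mm from its place (distance of spanner from where it was at the start of the episode above 0.03 m).
It fails at once if the marker pen is pushed more than 30 mm from its place (distance of marker from where it was at the start of the episode above 0.03 m).
It fails at once if the vial is pushed more than 30 mm from its place (distance of vial from where it was at the start of the episode above 0.03 m).
It also fails if it takes over 48 s, if anything falls off the work surface, if the arm or the gripper's body presses on something with over 40 N, if the wrist force passes 120 N, or if a joint passes its speed limit or range.

## Working session

There is one attempt and no reset: what is moved stays moved. The work goes in short steps, Python scripts to look and compute and a shell command to move; the robot and the scene stay as the last step left them, time stands still between calls to the robot, and variables do not carry over. Pictures are saved under pics/ and viewed, at most 10 in all, crops included, and the job is handed in when it is done.

```bash
mkdir -p pics; python3 - <<'E'
from bench import *
import cv2,json,numpy as np
for n in("top","side"):
    s=snapshot(n); cv2.imwrite(f"pics/{n}1.png",s["img"][:,:,::-1])
    print(n,s["fx"],s["fy"],s["cx"],s["cy"],np.round(s["extrinsics"],4).tolist())
s=sense();print(s)
E
```

```text
top 396.26773651250403 396.26773651250403 322.3453175754487 204.8203274112442 [[-0.0258, -0.9926, 0.1183, 399.6936], [-0.9996, 0.0245, -0.0123, 134.5857], [0.0093, -0.1186, -0.9929, 1376.2446], [0.0, 0.0, 0.0, 1.0]]
side 496.93382308462105 496.93382308462105 321.3965463067721 197.23222461222937 [[0.9988, 0.0438, -0.0214, 567.4407], [0.0439, -0.6173, 0.7855, -864.3418], [0.0212, -0.7855, -0.6185, 869.1953], [0.0, 0.0, 0.0, 1.0]]
{'time': 0.1, 'joint_pos': array([-6.90641085e+01,  7.51242039e+00,  8.53240517e+01,  4.32006557e-04,
        8.72621984e+01, -4.89011185e+00]), 'qd': array([ 0.00903213, -0.01994358, -0.08784099, -0.04327633, -0.00651443,
       -0.04657974]), 'joint_efforts': array([ 5.62592140e-05, -5.70951355e+01, -5.01942766e+01, -1.50856399e-04,
        8.17549444e-03, -8.72311989e-05]), 'tool_pos': array([ 261.35769162, -539.85205359,  403.7222917 ]), 'tcp_rot': array([-1.79901725e+02, -8.84107166e-03,  2.58259748e+01]), 'ft_force': array([ 0.58062725, -0.91887288, -0.07745562]), 'wrist_torque': array([-0.03039975,  0.04099755,  0.03155892]), 'grip_force': 0.0, 'finger_gap': 85.38744366459728}
```

View pics/top1.png

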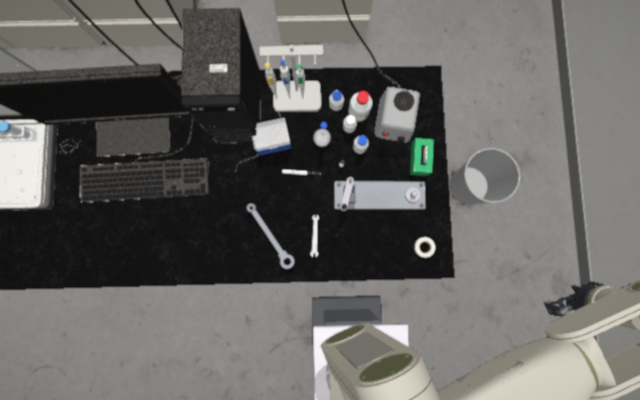

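View pics/side1.png

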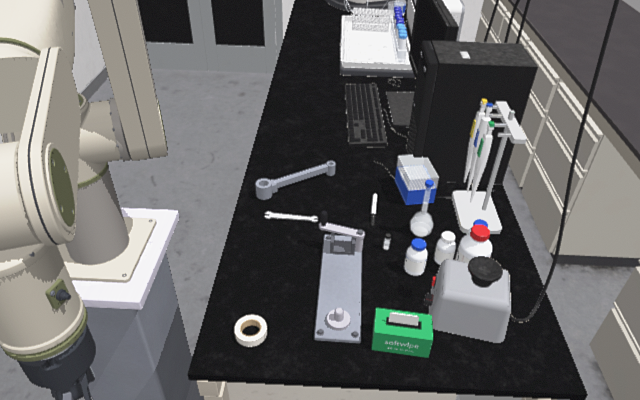

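The top view shows the lever boss at about (287,261), its eye at (251,208), the spigot at (413,195), and the strap near (347,193). The vial is at (341,163), the spanner at (315,235), the marker at (300,172) and the tape at (425,247). The side view shows the same layout. I'll enlarge both for closer readings.

```bash
python3 - <<'E'
import cv2
t=cv2.imread("pics/top1.png")[145:285,235:445]; cv2.imwrite("pics/topc.png",cv2.resize(t,None,fx=3.8,fy=3.8,interpolation=cv2.INTER_CUBIC))
t=cv2.imread("pics/side1.png")[150:350,230:440]; cv2.imwrite("pics/sidec.png",cv2.resize(t,None,fx=3,fy=3,interpolation=cv2.INTER_CUBIC))
E
```

```text
(no output)
```

View pics/topc.png

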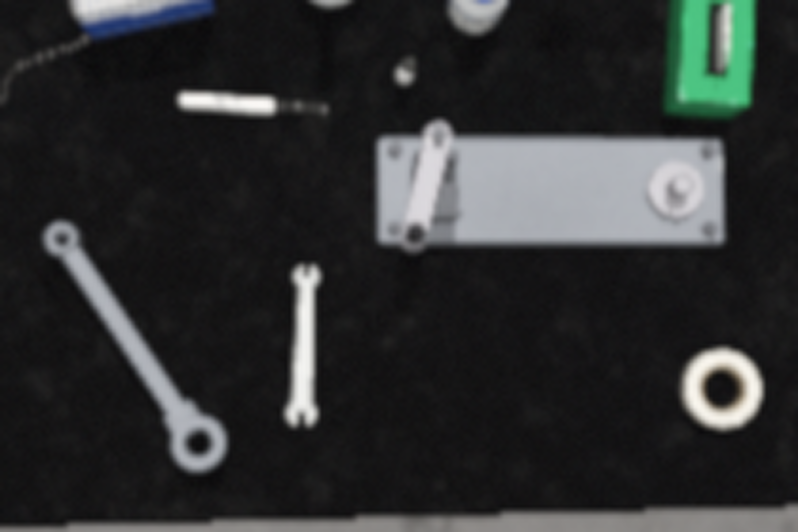

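View pics/sidec.png

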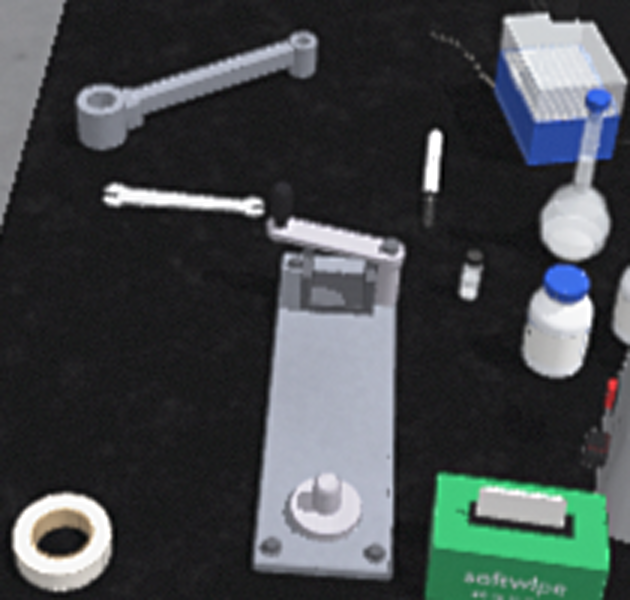

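The enlarged top crop gives the boss bore at (198,441), the eye at (62,238), the spigot at (679,186), the post at (438,133) and the knob at (414,233). In the side crop the boss is at (102,98), the eye at (303,41), the spigot top at (327,478) and the knob top at (283,188).

```bash
cat >h.py <<'E'
import numpy as np
C=dict(top=(396.268,322.345,204.820,np.array([[-0.0258,-0.9926,0.1183,399.6936],[-0.9996,0.0245,-0.0123,134.5857],[0.0093,-0.1186,-0.9929,1376.2446]])),
side=(496.934,321.397,197.232,np.array([[0.9988,0.0438,-0.0214,567.4407],[0.0439,-0.6173,0.7855,-864.3418],[0.0212,-0.7855,-0.6185,869.1953]])))
def onz(c,u,v,z):
    f,cx,cy,E=C[c] if isinstance(c,str) else c
    d=E[:3,:3]@[(u-cx)/f,(v-cy)/f,1]; o=E[:3,3]
    return (o+d*(z-o[2])/d[2])[:2]
E
python3 - <<'E'
from h import *
T=lambda x,y,z:onz("top",235+(x+.5)/3.8-.5,145+(y+.5)/3.8-.5,z)
S=lambda x,y,z:onz("side",230+(x+.5)/3-.5,150+(y+.5)/3-.5,z)
for n,t,s,z in [("boss",(198,441),(102,98),42),("eye",(62,238),(303,41),36),("spig",(679,186),(327,478),47),("should",(675,190),(325,508),22),("post",(438,133),(390,245),70),("knob",(414,233),(283,188),107),("c_fl",(377,244),(283,255),12),("c_nl",(724,244),(253,570),12),("c_nr",(722,137),(391,577),12),("c_fr",(377,137),None,12),("vial",(405,65),(474,256),46),("marker",(250,103),(432,175),8)]:
    print(n,T(*t,z).round(),S(*s,z).round() if s else'')
E
```

```text
boss [374. 242.] [375. 242.]
eye [557. 361.] [559. 358.]
spig [ 589. -192.] [ 591. -194.]
should [ 589. -194.] [ 591. -200.]
post [638.  24.] [637.  25.]
knob [546.  50.] [550.  46.]
c_fl [547.  78.] [551.  71.]
c_nl [ 539. -239.] [ 543. -247.]
c_nr [ 638. -243.] [ 637. -247.]
c_fr [646.  75.] 
vial [705.  50.] [708.  43.]
marker [682. 192.] [682. 192.]
```

```bash
python3 -m jog '.43 -.34 .08 0 0 0 -1;.43 -.34 .08 0 0 0 -1;.43 -.34 .08 0 0 0 -1;.43 -.34 .08 0 0 0 -1;.43 -.34 .08 0 0 0 -1' 40; python3 -m jog '.43 -.34 .08 0 0 0 -1;.43 -.34 .08 0 0 0 -1;.43 -.34 .08 0 0 0 -1;.43 -.34 .08 0 0 0 -1;.43 -.34 .08 0 0 0 -1'; python3 -m jog '.43 -.34 .08 0 0 0 -1;.4 -.3 .08 0 0 0 -1;0 0 0 0 0 0 -1;0 0 0 0 0 0 -1'
```

```text
time: 0.72
tool_pos: [381.2, -291.6, 364.1]
tcp_rot: [-180.0, 0.0, 25.8]
ft_force: [1.4, -0.8, 0.8]
finger_gap: 85.4
grip_force: 0.0
time: 1.35
tool_pos: [500.7, -44.9, 324.2]
tcp_rot: [180.0, 0.0, 25.8]
ft_force: [0.2, -0.2, 0.1]
finger_gap: 85.8
grip_force: 0.0
time: 1.85
tool_pos: [546.9, 47.1, 308.2]
tcp_rot: [-180.0, 0.1, 25.9]
ft_force: [0.5, -0.7, -0.3]
finger_gap: 85.2
grip_force: 0.0
```

```bash
python3 -m jog '0 0 .3 0 0 0 -1;0 0 .3 0 0 0 -1;0 0 0 0 0 0 .9;0 0 0 0 0 0 .9;0 0 0 0 0 0 .9' 40;python3 -m jog '0 0 0 0 0 0 .9;0 0 0 0 0 0 .9;0 0 0 0 0 0 .9'; python3 - <<'E'
from bench import *
import cv2
i=snapshot("side")["img"][150:350,230:440,::-1]; cv2.imwrite("pics/s2.png",cv2.resize(i,None,fx=2.5,fy=2.5))
E
```

```text
time: 2.48
tool_pos: [547.9, 46.7, 250.6]
tcp_rot: [179.9, -0.1, 25.8]
ft_force: [-0.2, -0.4, 0.3]
finger_gap: 32.5
grip_force: 0.0
time: 2.85
tool_pos: [547.7, 47.1, 250.2]
tcp_rot: [179.9, -0.1, 25.8]
ft_force: [-2.9, 0.6, 6.9]
finger_gap: 16.8
grip_force: 38.9
```

View pics/s2.png

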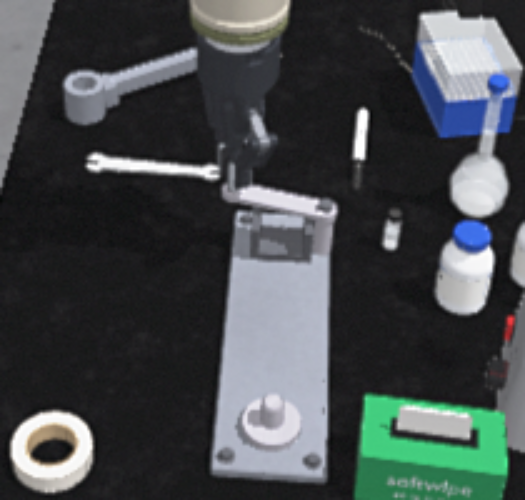

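The fingers hold the knob: the gap is 16.8 mm, and the picture shows the fingers around it at about (230,180). Next I'll work out the arc steps.

```bash
python3 - <<'E'
import numpy as np
p=np.array([636.5,25]);k=np.array([547.7,47.1]);r=np.linalg.norm(k-p)
a=np.radians(np.linspace(14,90,11));P=p+r*np.c_[-np.cos(a),np.sin(a)]
y=np.radians(25.8);d=np.diff(P,axis=0)
print(P[-1],np.c_[d@[np.cos(y),np.sin(y)],d@[np.sin(y),-np.cos(y)]].round(1).tolist())
E
```

```text
[636.5        116.50874275] [[8.4, -8.8], [9.5, -7.6], [10.4, -6.3], [11.1, -4.9], [11.7, -3.3], [12.0, -1.8], [12.1, -0.2], [12.0, 1.4], [11.7, 3.0], [11.2, 4.5]]
```

```bash
python3 -m jog '.084 -.088 0 0 0 0 .9;.095 -.076 0 0 0 0 .9;.104 -.063 0 0 0 0 .9;.111 -.049 0 0 0 0 .9;.117 -.033 0 0 0 0 .9' 25; python3 -m jog '.12 -.018 0 0 0 0 .9;.121 -.002 0 0 0 0 .9;.12 .014 0 0 0 0 .9;.117 .03 0 0 0 0 .9;.112 .045 0 0 0 0 .9';python3 -m jog '0 0 0 0 0 0 .9;0 0 0 0 0 0 .9'
```

```text
time: 3.52
tool_pos: [580.6, 96.8, 250.1]
tcp_rot: [179.9, -0.1, 25.8]
ft_force: [1.7, -7.2, 4.9]
finger_gap: 16.7
grip_force: 41.8
time: 4.15
tool_pos: [636.1, 118.1, 250.0]
tcp_rot: [-179.9, -0.1, 25.8]
ft_force: [-5.1, 5.1, 6.0]
finger_gap: 17.1
grip_force: 40.2
time: 4.4
tool_pos: [636.2, 118.2, 250.0]
tcp_rot: [-179.9, -0.1, 25.9]
ft_force: [-1.8, 7.1, 4.2]
finger_gap: 16.9
grip_force: 40.0
```

```bash
python3 -m jog '0 0 0 0 0 0 -1;0 0 0 0 0 0 -1;0 0 0 0 0 0 -1;0 0 0 0 0 0 -1;0 0 -.3 0 0 0 -1'; python3 -m jog '0 0 -.4 0 0 0 -1;-.2 -.39 0 0 0 0 -1;-.2 -.39 0 0 0 0 -1;-.2 -.39 0 0 0 0 -1;-.2 -.39 0 0 0 0 -1'; python3 -m jog '-.2 -.39 0 0 0 0 -1;-.2 -.39 0 0 0 0 -1;0 0 0 0 0 -.117 -1;0 0 0 0 0 0 -1';  python3 - <<'E'
from bench import *
import cv2,numpy as np
s=snapshot("wrist");cv2.imwrite("pics/w3.png",s["img"][:,:,::-1]);print(s["fx"],s["cx"],s["cy"],s["extrinsics"].round(4).tolist())
i=snapshot("top")["img"][145:285,235:445,::-1]; cv2.imwrite("pics/t3.png",cv2.resize(i,None,fx=3.8,fy=3.8,interpolation=cv2.INTER_CUBIC))
E
```

```text
time: 5.03
tool_pos: [634.4, 116.4, 275.6]
tcp_rot: [-179.9, 0.3, 25.8]
ft_force: [-0.2, 0.3, 0.0]
finger_gap: 85.3
grip_force: 0.0
time: 5.65
tool_pos: [494.7, 222.8, 318.7]
tcp_rot: [-180.0, -0.0, 25.8]
ft_force: [-0.8, 1.2, 0.4]
finger_gap: 85.4
grip_force: 0.0
time: 6.15
tool_pos: [425.5, 275.3, 318.9]
tcp_rot: [180.0, -0.0, 32.9]
ft_force: [-0.1, 0.1, 0.0]
finger_gap: 85.3
grip_force: 0.0
330.42704023768437 317.1746169998231 196.1651871735675 [[0.5433, -0.7967, -0.2648, 492.5766], [-0.8396, -0.5156, -0.171, 318.5243], [-0.0003, 0.3153, -0.949, 288.6183], [0.0, 0.0, 0.0, 1.0]]
```

View pics/w3.png

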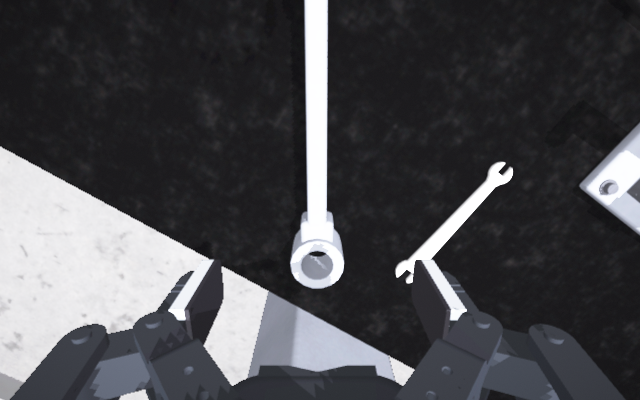

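View pics/t3.png

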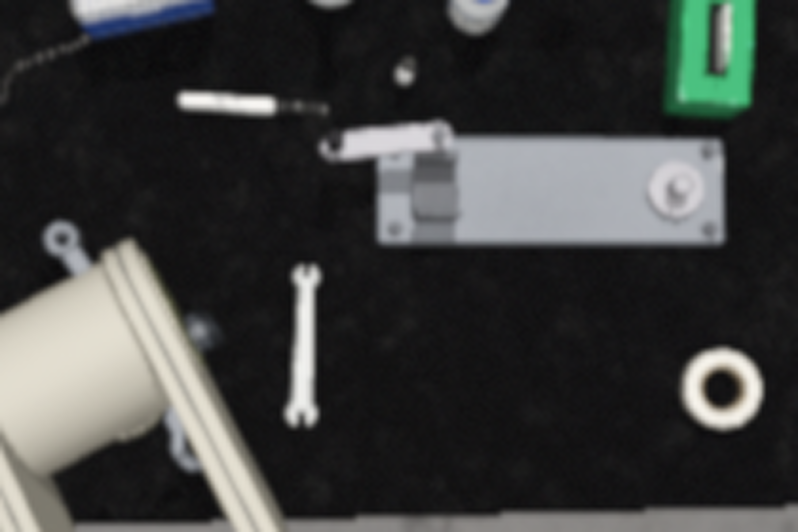

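The strap now lies along the plate with the knob at (333,146), open about 85°. The wrist view shows the boss ring at (317,258) and the bar running straight up the picture at column 316. I'll check for lever offset and spanner clearance.

```bash
python3 - <<'E'
from h import *
W=(330.427,317.175,196.165,np.array([[0.5433,-0.7967,-0.2648,492.5766],[-0.8396,-0.5156,-0.171,318.5243],[-0.0003,0.3153,-0.949,288.6183]]))
b=onz(W,317,258,42);m=onz(W,315.5,5,36);m2=onz(W,316.5,180,36)
h=np.arctan2(*(m-b)[::-1]);print(b,m,m2,np.degrees(h),"bal",b+64*np.array([np.cos(h),np.sin(h)]))
T=lambda x,y,z:onz("top",235+(x+.5)/3.8-.5,145+(y+.5)/3.8-.5,z)
print("spanner",T(300,425,3),T(307,267,3),"saddle",T(436,190,45),"knob",T(333,146,107),"post",T(438,133,70))
E
```

```text
[377.80722464 244.52653731] [535.75126804 347.89660716] [433.13420089 280.78943656] 33.20365330913928 bal [431.3579061 279.5739982]
spanner [385.37649255 152.29479438] [528.6180867  142.56642741] saddle [590.87346366  25.44827073] knob [622.08422605 117.29245632] post [637.93679075  24.01686897]
```

```bash
python3 -m jog '.055 0 .3 0 0 0 -1;0 0 .4 0 0 0 -1;0 0 .4 0 0 0 -1;0 0 .2 0 0 0 -1;0 0 .05 0 0 0 -1'; python3 -m jog '0 0 .02 0 0 0 -1;0 0 0 0 0 0 .95;0 0 0 0 0 0 .95;0 0 0 0 0 0 .95;0 0 0 0 0 0 .95' 80; python3 -m jog '0 0 0 0 0 0 .95;0 0 0 0 0 0 .95;0 0 0 0 0 0 .95'
```

```text
time: 6.88
tool_pos: [430.1, 277.1, 181.9]
tcp_rot: [-180.0, 0.2, 32.7]
ft_force: [-0.9, -0.3, 0.4]
finger_gap: 85.0
grip_force: 0.0
time: 7.5
tool_pos: [430.7, 278.2, 182.4]
tcp_rot: [180.0, -0.1, 32.9]
ft_force: [6.7, 2.7, -3.7]
finger_gap: 14.7
grip_force: 77.9
time: 7.88
tool_pos: [430.7, 278.2, 182.3]
tcp_rot: [180.0, -0.0, 32.8]
ft_force: [-1.8, -0.1, 5.6]
finger_gap: 14.8
grip_force: 79.4
```

```bash
python3 -m jog '0 0 -.1 0 0 0 .95;0 0 -.3 0 0 0 .95;0 0 -.3 0 0 0 .95;0 0 -.3 0 0 0 .95;0 0 -.3 0 0 0 .95'; python3 -m jog '0 0 -.1 0 0 0 .95;0 0 0 0 0 0 .95;0 0 0 0 0 0 .95;0 0 0 0 0 0 .95';python3 - <<'E'
from bench import *
import cv2
print(sense()["wrist_torque"])
s=snapshot("side");cv2.imwrite("pics/s4.png",s["img"][:,:,::-1])
E
```

```text
time: 8.5
tool_pos: [429.9, 277.7, 312.2]
tcp_rot: [-180.0, 0.1, 32.8]
ft_force: [0.4, 0.3, -4.4]
finger_gap: 15.0
grip_force: 78.1
time: 9.0
tool_pos: [430.0, 277.7, 320.0]
tcp_rot: [-180.0, 0.2, 32.8]
ft_force: [0.3, 0.5, -4.7]
finger_gap: 14.6
grip_force: 78.6
[ 0.0762778  -0.07250948  0.01616958]
```

View pics/s4.png

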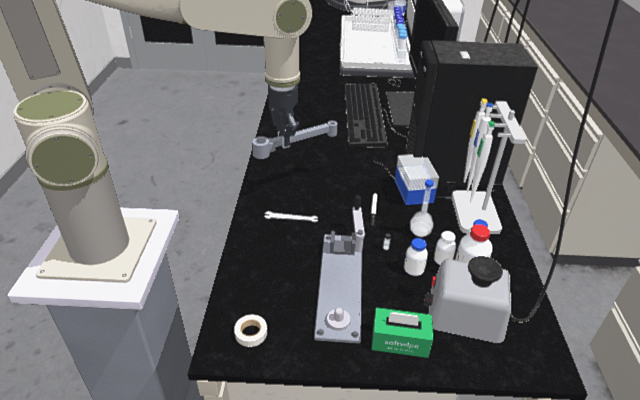

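The lever hangs level from its middle, with the strap open. I'll rotate it in place first, then translate.

```bash
python3 -m jog '0 0 0 0 0 -.08 .95;0 0 0 0 0 -.15 .95;0 0 0 0 0 -.15 .95;0 0 0 0 0 -.15 .95;0 0 0 0 0 -.15 .95'; python3 -m jog '0 0 0 0 0 -.15 .95;0 0 0 0 0 -.1 .95;-.1 .043 0 0 0 0 .95;-.2 .086 0 0 0 0 .95;-.35 .15 0 0 0 0 .95'; python3 -m jog '-.45 .19 0 0 0 0 .95;-.45 .19 0 0 0 0 .95;-.45 .19 0 0 0 0 .95;-.45 .19 0 0 0 0 .95;-.45 .19 0 0 0 0 .95';python3 -m jog '-.45 .19 0 0 0 0 .95;-.3 .13 0 0 0 0 .95;-.2 .09 0 0 0 0 .95;-.1 .04 0 0 0 0 .95;0 0 0 0 0 0 .95'
```

```text
time: 9.68
tool_pos: [430.3, 277.9, 321.0]
tcp_rot: [-180.0, 0.0, 73.9]
ft_force: [-0.1, 0.0, -5.0]
finger_gap: 14.4
grip_force: 78.3
time: 10.3
tool_pos: [456.9, 211.8, 321.4]
tcp_rot: [-180.0, 0.0, 88.6]
ft_force: [-0.1, -0.6, -4.0]
finger_gap: 14.8
grip_force: 78.4
time: 10.92
tool_pos: [546.7, -17.1, 321.4]
tcp_rot: [-180.0, 0.0, 88.5]
ft_force: [0.7, 0.5, -4.9]
finger_gap: 14.6
grip_force: 78.4
time: 11.55
tool_pos: [589.0, -120.9, 321.5]
tcp_rot: [-180.0, -0.0, 88.6]
ft_force: [-0.1, -0.1, -4.4]
finger_gap: 14.4
grip_force: 78.5
```

Now a small correction of about (+2.6, -6), then down 52 mm.

```bash
python3 -m jog '-.06 .028 .1 0 0 0 .95;0 0 .2 0 0 0 .95;0 0 .15 0 0 0 .95;0 0 .07 0 0 0 .95;0 0 0 0 0 0 .95'; python3 -m jog '0 0 0 0 0 0 .95;0 0 0 0 0 0 .95;0 0 0 0 0 0 .95'; python3 - <<'E'
from bench import *
import cv2
i=snapshot("side")["img"][150:350,230:440,::-1]; cv2.imwrite("pics/s5.png",cv2.resize(i,None,fx=3,fy=3,interpolation=cv2.INTER_CUBIC))
i=snapshot("top")["img"][145:285,235:445,::-1]; cv2.imwrite("pics/t5.png",cv2.resize(i,None,fx=3.8,fy=3.8,interpolation=cv2.INTER_CUBIC))
E
```

```text
time: 12.18
tool_pos: [591.3, -126.6, 268.6]
tcp_rot: [-179.9, -0.0, 88.7]
ft_force: [-0.3, 0.5, -5.3]
finger_gap: 14.8
grip_force: 78.5
time: 12.55
tool_pos: [591.9, -127.0, 270.3]
tcp_rot: [179.9, 0.0, 88.6]
ft_force: [0.3, -0.5, -4.6]
finger_gap: 14.6
grip_force: 78.5
```

View pics/s5.png

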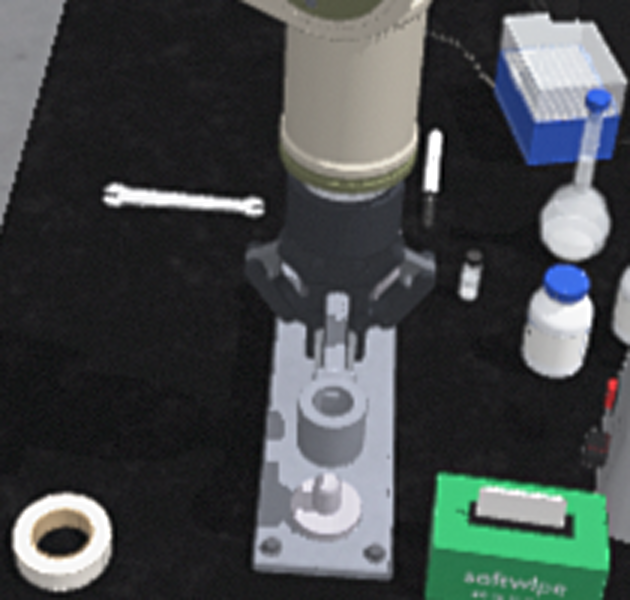

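View pics/t5.png

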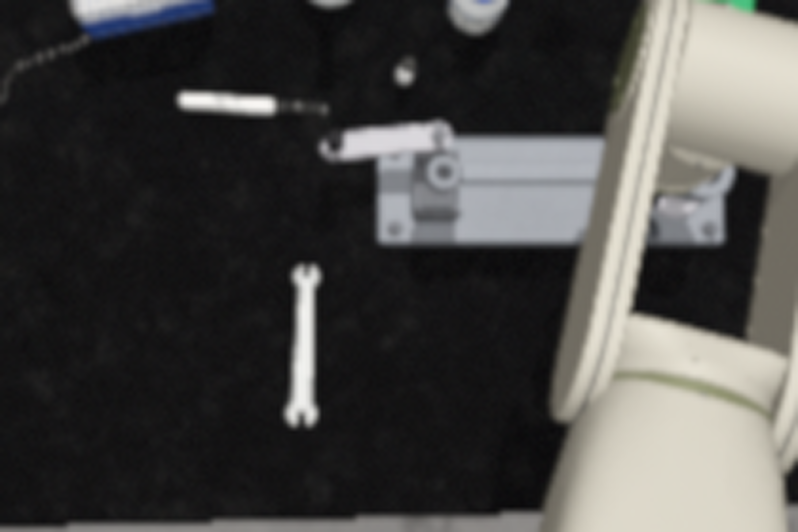

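In the side crop the bore's top centre is at (333,402), the boss foot is at (330,447) and the spigot top is at (327,478). In the top crop the eye's top is at (444,172). All the bystanders are where they were. I'll check the alignment.

```bash
python3 - <<'E'
from h import *
T=lambda x,y,z:onz("top",235+(x+.5)/3.8-.5,145+(y+.5)/3.8-.5,z)
S=lambda x,y,z:onz("side",230+(x+.5)/3-.5,150+(y+.5)/3-.5,z)
print("boss",S(333,402,88+42),"spigot",S(327,478,47),T(679,186,47),"eye",T(444,172,88+36),"saddle 597,26")
E
```

```text
boss [ 591.88992835 -198.12765448] spigot [ 591.41210451 -193.50572983] [ 588.8819817  -191.83157243] eye [594.6640025   24.66839054] saddle 597,26
```

```bash
python3 -c "
from bench import *
print(hand_in())"
```

```text
the job is handed in; nothing more can be done
None
```

I swung the strap open about 85° and handed in with the lever held level at its balance point, its underside about 41 mm above the spigot top; by camera the boss and eye are within about 5 mm of the spigot and saddle (no verdict was returned).

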